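Reset the tripped over-temperature limiter through its recessed well

ROBOT

A 6-joint arm with a two-finger parallel gripper is mounted at the origin on the work surface. World frame = base frame: x ahead of the robot, y to its left, z up, the work surface at z = 0. Lengths are in mm, angles in rad, forces in N, time in s.
With the tool pointing down it reaches from about 300 to 775 mm from the base axis. Payload 14.6 kg.
Tool frame: the origin (TCP) lies on the centre line of the jaws, within the pads' length; the fingertips stand 19 mm ahead of it and the grasp point (between the pads) is the TCP (bot.tip_reach is the distance from the TCP to the fingertips, in mm); y points along the fingers, x is the direction in which the jaws open and shut, and the axes are right-handed (so a half turn about y gives the same grasp; the last joint's range is limited). The gripper opens to 85 mm and grips with 20 to 120 N. Pads are 22 mm wide; open, the fingers measure 114 mm over their backs; the gripper's body (76 mm by 85 mm) begins 54 mm behind the grasp point. The pads swing forward as they close: fully open they stand 13 mm farther back than shut.
Start: joints at [-1.269, 0.3, 1.521, -0, 1.321, -0.067], TCP at [198.266, -513.011, 250.281] pointing down, gripper open.
Joint ranges: [-3.03, 3.03], [-0.79, 2.21], [0.23, 2.52], [-1.04, 4.18], [0, 3.07], [-2.55, 2.55]. Speed limits (rad/s): [2.22, 2.22, 2.57, 3.14, 3.14, 3.14].

INTERFACE

Orientations are given as a unit quaternion [w, x, y, z].
In Python, from rig import bot gives the robot as it stands. Calls block until the motion is done:
- bot.move_to(position, orientation): joint-space move of the TCP to a pose.
- bot.servo_line(position, attitude=None, speed=150, until_force=None): straight line of the TCP; attitude=None keeps the orientation; speed is the mean speed in mm/s. With until_force (N) it stops when the force on the tool has changed by that much, and returns True; else False.
- bot.move_joints(angles): joint-space move.
- bot.move_gripper(opening, grip_force=None): finger opening in mm; grip_force is the grip in N (None keeps the last); returns when the fingers have stopped.
- bot.dwell(seconds).
- bot.ik(position, orientation): joint angles nearest the present ones, or None.
- bot.read_state(): the state.
- bot.read_camera(name): name is "side" or "top" or "wrist"; returns a dict with "image" (400x640x3 uint8, blue, green, red), "depth" (400x640 float32, mm along the optical axis (not along the pixel's ray), 0 where there is no reading), "fovy" (degrees; the focal length in pixels is half the picture's height over the tangent of half this angle, whatever the lens; pixels are square), "cx", "cy" (the principal point, pixels), "k1" (the pictures are not rectified: a ray, as slopes to the right and down, at radius r is drawn at 1 + k1 r^2 times it, then the intrinsics apply), "eye" and "attitude" of the camera in the world; the wrist camera has in their place "mount" (4x4, takes a point from camera to tool coordinates, whose origin is the TCP and whose axes are the tool frame's). Camera axes: x right, y down, z forward; pixel columns grow to the right and rows downward; lengths in mm; the calibration is good to about 2 mm. A picture is of the moment at which its call begins: read the wrist's pose just before it.
A pose or a line that the arm cannot do raises bot.MotionError and nothing moves.
- bot.finish_job(): hands the job in, once; it reports no verdict.
The state is a dict: "clock": time; "joint_positions": joint angles; "qvel": joint speeds; "effort": joint torques, N m; "ee_pos": TCP position; "tool_rot": TCP orientation; "ft_force": force on the tool from outside, world axes, zero at the start; "moment": the same for the moment, N m; "grip_width": finger opening in mm.
Only numpy, scipy, OpenCV 4.12 (cv2) and the standard library are available. Lean on these libraries where they do the work, as an engineer would, in place of code of your own. Each camera call takes 0.05 s, during which the arm holds its last target.

TASK

The over-temperature limiter, the grey box with the square cover, has tripped: push its sliding cover all the way open, reach a fingertip into the square well underneath, press the sunken reset key fully down and hold it down for about a second. Then let the key come up and push the cover all the way shut again. Leave the box with the round cover and the loose things on the bench alone.

Things in the scene. Friction and masses are not known exactly. Their poses are not given: they have to be found in the camera images.
- limiter: Over-temperature limiter: fixed grey case 210 long (x) x 116 wide (y) x 60 high. Origin: centre of its underside, on the bench; z up; x is the way its cover opens (mostly away from the robot, yaw within 0.4 rad). It stands left or right of the middle, the other box on the other side. Two guide strips 4 mm high run along its top at y = +-52.
- limiter_well (a point): Centre of the mouth of the limiter's square well, level with the case's top face, at x = -55, y = 0 of the case, 60 mm above the bench. The well is 44 x 44 mm with upright walls; its floor is 26 mm below the top face. Axes as the case.
- cover (a joint): Slide of the limiter's cover in m: 0 = fully shut, 0.060 = fully open (end stops at both); the well is wholly uncovered above 0.052. It starts somewhere between 0 and 0.025. About 1.5 N of friction holds it where it is left.
- cover_mid (a point): Centre of the top face of the limiter's cover: a square aluminium slab 90 x 90 x 18 mm lying on the case (0.5 mm gap), too large to grip, pushed by its upright end faces, 45 mm either way along x from this point. Shut, this point is 17 mm along +x from the well's centre. Axes as the case.
- reset_key (a joint): Travel of the reset key in m: 0 = up, 0.006 = fully down. A spring returns it: 1.5 N at the top, 5 N fully down.
- reset_key_top (a point): Centre of the top of the reset key: a white square key 26 x 26 mm in the middle of the square well, its top 18 mm below the case's top face (8 mm above the well's floor) when up. Moves down along z when pressed.
- timer: The other box, to be left alone: fixed grey case of the same size and build, with a round well and a round cover. Origin and axes as for the limiter.
- timer_cover_mid (a point): Centre of the top face of the other box's cover: a round aluminium slab 90 mm across, 18 mm thick. To be left alone.
- timer_key (a joint): Travel of the round key in the other box's well in m, 0 = up, 0.006 = fully down. To be left alone.
- specimen: Steel cylinder 32 mm across, 60 mm high, standing loose between the two boxes. Origin at the centre of its underside. To be left alone.
- mug: White mug 76 mm across, 90 mm high, standing loose beyond the boxes. Origin at the centre of its underside. To be left alone.
- screwdriver: Screwdriver 200 mm long lying loose on the bench to the right. To be left alone.
Not all that is in view belongs to the job. Leave any purple look-alike of the limiter alone.

How it is judged (in metres and radians):
On the way, in this order (a step that is already met when the one before it is completed fails the run):
1. the limiter's cover is pushed fully open (0.052 m or more) while the reset key is up (value of joint cover above 0.052 m and value of joint reset_key below 0.002 m), for 0.2 s.
2. the reset key is held fully down (4.5 mm or more) for 0.7 s by the fingers (value of joint reset_key above 0.0045 m and contact force between the fingers and reset_key above 0.5 N), for 0.7 s.
3. the key has come up and the cover is shut again (within 5 mm) (value of joint cover below 0.005 m and value of joint reset_key below 0.001 m), for 0.2 s.
At the end, for the whole second after the job is handed in: The limiter's cover is shut to within 5 mm, its reset key is up (within 1 mm), the other box's key is up and its cover within 6 mm of where it was, and the specimen, mug and screwdriver are within 20 mm of where they stood (all of step 3 and value of joint timer_key below 0.001 m and distance of timer_cover_mid from where it was at the start of the episode below 0.006 m and distance of each of specimen, mug, screwdriver from where it was at the start of the episode below 0.02 m); the robot touches nothing.
It fails at once if the other box's key is pressed (value of joint timer_key above 0.002 m).
It fails at once if the other box's cover is moved (distance of timer_cover_mid from where it was at the start of the episode above 0.006 m).
It fails at once if a loose thing on the bench is moved, lifted or knocked over (distance of any of specimen, mug, screwdriver from where it was at the start of the episode above 0.02 m or angle between any of specimen, mug's own z axis and vertical above 0.5 rad).
It also fails if it takes over 54 s, if anything falls off the work surface, if the arm or the gripper's body presses on something with over 40 N, if the wrist force passes 120 N, or if a joint passes its speed limit or range.

## Working session

There is one attempt and no reset: what is moved stays moved. The work goes in short steps, each a Python script; the robot and the scene stay as the last script left them, time stands still between calls to the robot, and variables do not carry over. Pictures are saved under pics/ and viewed, and the job is handed in when it is done.

```bash
ls; mkdir -p pics; python3 - <<'E'
from rig import bot
import cv2,pickle
s=bot.read_state();print(s)
for n in("top","side"):
    c=bot.read_camera(n);pickle.dump(c,open(f"pics/{n}0.pkl","wb"));cv2.imwrite(f"pics/{n}0.png",c["image"])
    print(n,{k:v for k,v in c.items() if k not in("image","depth")})
E
```

```text
pics
{'clock': 0.0, 'joint_positions': array([-1.26859033e+00,  3.00486727e-01,  1.52160281e+00, -9.05990786e-06,
        1.32067751e+00, -6.65980634e-02]), 'qvel': array([-2.23526187e-05, -7.97337764e-04, -1.67192813e-03,  2.23908373e-04,
        1.32343826e-04, -5.05634385e-04]), 'effort': array([ 2.34963802e-03, -5.43499553e+01, -3.61788332e+01,  1.03834236e-05,
        4.04171136e-03, -6.41327529e-05]), 'ee_pos': array([ 198.20763696, -512.81408152,  249.70353131]), 'tool_rot': array([ 0.58345737, -0.58294813,  0.40017093, -0.39951495]), 'ft_force': array([-0.58981534,  0.47897931, -0.16486003]), 'moment': array([-0.02094331,  0.04551985, -0.0004433 ]), 'grip_width': 85.59848311752901}
top {'fovy': 49.85448734807594, 'cx': 312.81339962163383, 'cy': 201.92337021187646, 'k1': -0.0772231357350974, 'eye': array([ 258.11086419,   -1.76715112, 1376.40583536]), 'attitude': array([ 0.07540554, -0.69617176,  0.71167174, -0.05641112])}
side {'fovy': 56.7212729781739, 'cx': 318.0399820178082, 'cy': 205.1079042689318, 'k1': 0.003961366569275126, 'eye': array([ 94.22810623, 642.34044774, 663.5925734 ]), 'attitude': array([ 0.13007738, -0.25435036,  0.86004635, -0.42273638])}
```

View pics/top0.png

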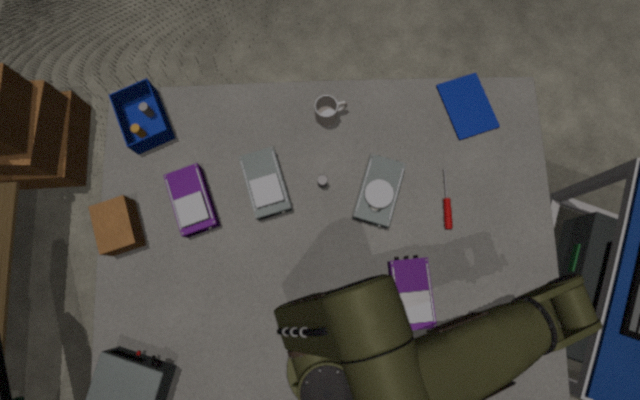

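View pics/side0.png

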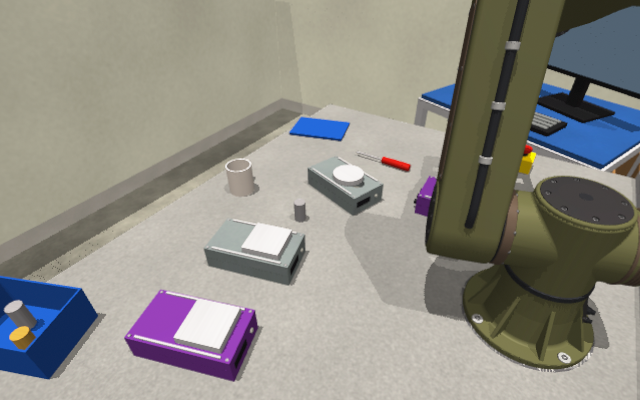

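Candidates in the top view:
- The grey box with a square cover at (266,185).
- The grey box with a round cover at (380,192), which is the timer.
- Purple look-alikes at (190,200) and (412,293).

The limiter is the one at (266,185), because it is grey with a square cover. I'll confirm it in an enlarged crop.

```bash
cat > h.py <<'E'
import numpy as np,cv2,pickle
from scipy.spatial.transform import Rotation as R
def rot(q): return R.from_quat([q[1],q[2],q[3],q[0]]).as_matrix()
def K(c):
    f=c["image"].shape[0]/2/np.tan(np.radians(c["fovy"])/2)
    return np.array([[f,0,c["cx"]],[0,f,c["cy"]],[0,0,1]])
def pose(c,st=None):
    if "eye" in c: return rot(c["attitude"]),np.array(c["eye"])
    M=np.array(c["mount"]);Rt=rot(st["tool_rot"])
    return Rt@M[:3,:3],Rt@M[:3,3]+st["ee_pos"]
def rays(c,px):
    u=cv2.undistortPoints(np.array(px,float).reshape(-1,1,2),K(c),np.array([c["k1"],0,0,0,0.])).reshape(-1,2)
    return np.c_[u,np.ones(len(u))]
def onz(c,px,z,st=None):
    Rm,t=pose(c,st);d=rays(c,px)@Rm.T
    return t+d*((z-t[2])/d[:,2])[:,None]
def bydepth(c,px,st=None):
    Rm,t=pose(c,st);r=rays(c,px)
    z=np.array([c["depth"][int(round(y)),int(round(x))] for x,y in px])
    return t+(r*z[:,None])@Rm.T
def proj(c,P,st=None):
    Rm,t=pose(c,st);p=(np.array(P,float).reshape(-1,3)-t)@Rm
    return cv2.projectPoints(p,np.zeros(3),np.zeros(3),K(c),np.array([c["k1"],0,0,0,0.]))[0].reshape(-1,2)
def case_pts(o,yaw,P):
    c,s=np.cos(yaw),np.sin(yaw);P=np.array(P,float).reshape(-1,3)
    return P@np.array([[c,-s,0],[s,c,0],[0,0,1]]).T+np.array([o[0],o[1],0])
E
python3 - <<'E'
from h import *
c=pickle.load(open("pics/top0.pkl","rb"))
x0,y0,x1,y1=225,135,305,230
cv2.imwrite("pics/crop1.png",cv2.convertScaleAbs(cv2.resize(c["image"][y0:y1,x0:x1],None,fx=6,fy=6,interpolation=cv2.INTER_CUBIC),alpha=1.5))
print(bydepth(c,[(266,188),(258,160),(236,190),(322,181),(378,190),(325,105)]))
E
```

```text
[[ 552.13469697  175.80227357   74.61810282]
 [ 648.1667926   203.91014609   58.3032521 ]
 [ 564.28614155  284.97425427    2.59194487]
 [ 572.81799978    1.16796048   62.35364455]
 [ 537.28084191 -171.28858844   72.93505734]
 [ 846.99203663  -15.09065708   16.22201013]]
```

View pics/crop1.png

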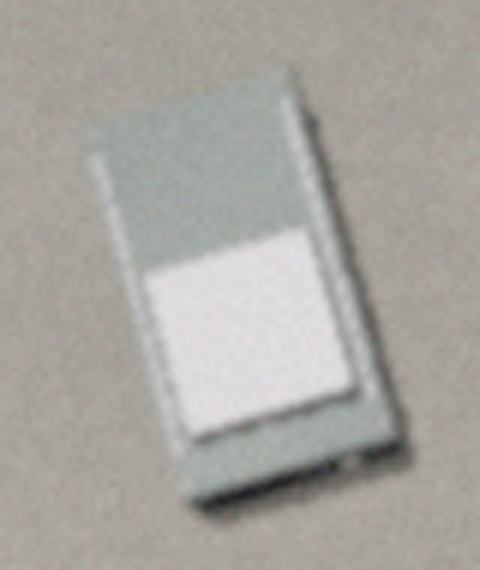

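The crop shows the grey case with the square cover: top face corners near crop (97,135), (287,72), (400,438) and (195,498), cover corners near (150,270), (305,230), (355,385) and (192,437). It's the limiter. Next I'll fit its pose.

```bash
python3 - <<'E'
from h import *
from scipy.optimize import least_squares
c=pickle.load(open("pics/top0.pkl","rb"))
f=lambda L:[(225+(x-2.5)/6,135+(y-2.5)/6) for x,y in L]
top=f([(97,135),(287,72),(400,438),(195,498)]);cov=f([(150,270),(305,230),(355,385),(192,437)])
T=onz(c,top,60);C=onz(c,cov,78.5);print(T.round(1),C.round(1))
for Q in(T,C):print([round(np.linalg.norm(Q[i]-Q[(i+1)%4]),1) for i in range(4)])
CP=[(105,58,60),(105,-58,60),(-105,-58,60),(-105,58,60)]
def cp(q): return [(-38+q+a,b,78.5) for a,b in((45,45),(45,-45),(-45,-45),(-45,45))]
def res(p): return (proj(c,case_pts(p[:2],p[2],CP+cp(p[3])))-np.array(top+cov)).ravel()
r=least_squares(res,[570,180,.2,10],x_scale=[10,10,.1,10]);print(r.x,r.fun.round(2))
E
```

```text
[[659.  259.3  60. ]
 [691.  157.4  60. ]
 [491.   98.8  60. ]
 [462.  205.6  60. ]] [[579.5 226.8  78.5]
 [598.7 145.8  78.5]
 [515.9 120.3  78.5]
 [490.8 204.4  78.5]]
[np.float64(106.8), np.float64(208.5), np.float64(110.7), np.float64(204.3)]
[np.float64(83.2), np.float64(86.7), np.float64(87.8), np.float64(91.5)]
[5.75592460e+02 1.81412247e+02 2.73438903e-01 7.82293155e+00] [-1.93 -0.54  1.09 -0.43  0.51  0.24 -1.07  1.02 -0.62  0.58  1.19 -1.06
  0.8   0.15 -0.03 -0.08]
```

```bash
cat >> h.py <<'E'
def down(yaw,flip=1):
    # tool y = -z, tool x = +-case y
    x=flip*np.array([-np.sin(yaw),np.cos(yaw),0]);y=np.array([0,0,-1.]);z=np.cross(x,y)
    q=R.from_matrix(np.c_[x,y,z]).as_quat();return [q[3],q[0],q[1],q[2]]
E
python3 - <<'E'
from h import *
from rig import bot
c=bot.read_camera("wrist");print(np.array(c["mount"]).round(3),c["fovy"],bot.tip_reach)
for fl in(1,-1):
    for P in([520,165,300],[660,205,80]):
        print(fl,bot.ik(P,down(.273,fl)))
E
```

```text
[[ 1.00000e+00 -0.00000e+00 -1.00000e-03  8.43000e-01]
 [ 1.00000e-03 -3.23000e-01  9.47000e-01 -1.24645e+02]
 [-1.00000e-03 -9.47000e-01 -3.23000e-01  8.32210e+01]
 [ 0.00000e+00  0.00000e+00  0.00000e+00  1.00000e+00]] 66.35441977174305 19.0
1 [ 2.40120150e-01  2.56388572e-01  1.46078736e+00 -4.44089210e-16
  1.42441672e+00 -1.60367618e+00]
1 [ 2.48174984e-01  7.76335376e-01  1.20998266e+00 -4.44089210e-16
  1.15527462e+00 -1.59562134e+00]
-1 [0.24012015 0.25638857 1.46078736 0.         1.42441672 1.53791648]
-1 [0.24817498 0.77633538 1.20998266 0.         1.15527462 1.54597131]
```

```bash
python3 - <<'E'
from h import *
from rig import bot
bot.move_to(case_pts([575.6,181.4],.273,[-45,0,270])[0],down(.273))
bot.move_gripper(0)
s=bot.read_state();c=bot.read_camera("wrist");pickle.dump((s,c),open("pics/w1.pkl","wb"))
cv2.imwrite("pics/w1.png",c["image"]);print(s["clock"],s["ee_pos"],s["grip_width"],s["ft_force"],s["joint_positions"])
E
```

```text
3.6 [532.26852495 169.27625591 269.98474052] 0.17923008124779866 [ 0.33376717 -0.01302366 -0.02614326] [ 2.42331488e-01  3.04592612e-01  1.46875956e+00  1.58487163e-05
  1.36826598e+00 -1.60146034e+00]
```

View pics/w1.png

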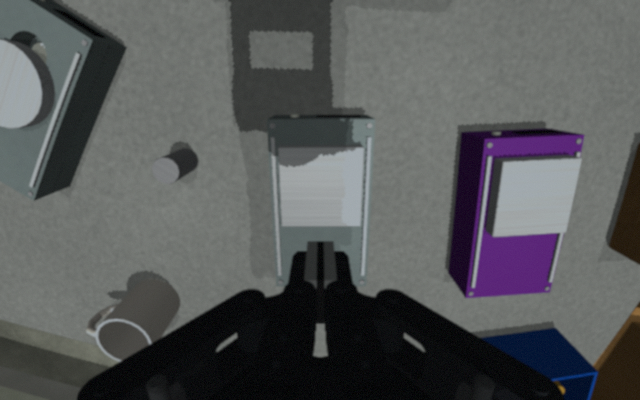

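The wrist view is upside down, with the near end at the top. The limiter case spans (270,115) to (375,280), and the cover spans (278,148) to (363,227), partly in shadow. I'll enlarge it.

```bash
python3 - <<'E'
from h import *
s,c=pickle.load(open("pics/w1.pkl","rb"))
im=cv2.convertScaleAbs(c["image"][105:295,255:390],alpha=1.4)
cv2.imwrite("pics/w1c.png",cv2.resize(im,None,fx=3.15,fy=3.15,interpolation=cv2.INTER_CUBIC) if 0 else cv2.resize(im,(540,760)[:2],interpolation=cv2.INTER_CUBIC)[:600])
E
```

```text
(no output)
```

View pics/w1c.png

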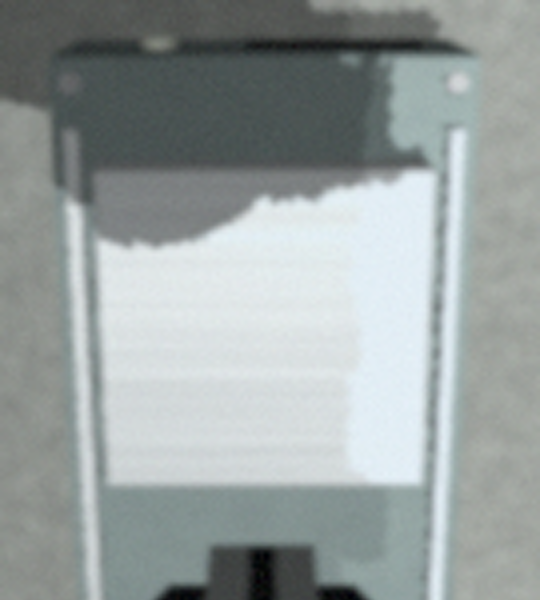

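```bash
python3 - <<'E'
from h import *
from scipy.optimize import least_squares
s,c=pickle.load(open("pics/w1.pkl","rb"))
f=lambda L:[(255+(x-1.5)/4,105+(y-1.5)/4) for x,y in L]
obs=np.array(f([(58,55),(474,55),(92,170),(436,168),(424,485),(107,485)]))
print(onz(c,obs[:2],60,s).round(1),onz(c,obs[2:],78.5,s).round(1))
def P(q): return [(-105,-58,60),(-105,58,60)]+[(-38+q+a,b,78.5) for a,b in((-45,-45),(-45,45),(45,45),(45,-45))]
def res(p): return (proj(c,case_pts(p[:2],p[2],P(p[3])),s)-obs).ravel()
r=least_squares(res,[570,180,.2,10],x_scale=[10,10,.1,10]);print(r.x,r.fun.round(2))
t=pickle.load(open("pics/top0.pkl","rb"))
print(bydepth(c,[(320,135),(320,210)],s))
# near screws
E
```

```text
[[493.8 101.4  60. ]
 [463.9 208.6  60. ]] [[517.8 118.9  78.5]
 [493.3 204.8  78.5]
 [579.7 229.6  78.5]
 [603.8 143.2  78.5]]
[5.80172863e+02 1.83100083e+02 2.73439122e-01 5.25676699e+00] [-2.49  0.18  1.95  0.05 -0.03 -0.3   0.64  0.09  0.08  0.09 -0.17  0.21]
[[496.1866669  158.56213098  61.16500855]
 [573.70309481 180.18763314  77.89705984]]
```

```bash
cat >> h.py <<'E'
YAW=.2734; U=np.array([np.cos(YAW),np.sin(YAW),0]); O=[579.,182.7]
def C(x,y,z): return case_pts(O,YAW,[x,y,z])[0]   # case -> world
def toC(p): d=np.array(p)[:2]-np.array(O); return np.array([d@U[:2], d@np.array([-U[1],U[0]]), p[2]])
E
python3 - <<'E'
from h import *
from rig import bot
q=down(YAW)
def rep(m):
    s=bot.read_state();print(m,round(s["clock"],2),toC(s["ee_pos"]).round(2),s["ft_force"].round(2))
bot.move_to(C(-97,0,130),q);rep("above")
print(bot.servo_line(C(-97,0,87),speed=40,until_force=4));rep("down")
print(bot.servo_line(C(-45,0,87),speed=60,until_force=8));rep("push1")
print(bot.servo_line(C(-20,0,87),speed=20,until_force=8));rep("push2")
E
```

```text
above 4.29 [-9.5860e+01 -2.0000e-02  1.3141e+02] [0.44 0.34 1.49]
False
down 5.52 [-96.87   0.    87.23] [ 0.03 -0.29 -0.37]
False
push1 6.53 [-45.15  -0.    86.96] [-0.18  0.59  0.04]
True
push2 7.26 [-3.284e+01  5.000e-02  8.648e+01] [ 0.25 -0.14  0.54]
```

The push stopped at the expected place, -33 against a predicted -34. I'll back off, lift and look.

```bash
python3 - <<'E'
from h import *
from rig import bot
q=down(YAW)
bot.servo_line(C(-45,0,87),speed=80)
bot.servo_line(C(-45,0,130),speed=150)
bot.move_to(C(-75,0,240),q)
bot.dwell(.2)
s=bot.read_state();c=bot.read_camera("wrist");pickle.dump((s,c),open("pics/w2.pkl","wb"))
cv2.imwrite("pics/w2.png",c["image"])
im=cv2.convertScaleAbs(c["image"][50:250,230:410],alpha=1.4)
cv2.imwrite("pics/w2c.png",cv2.resize(im,(540,600),interpolation=cv2.INTER_CUBIC))
print(s["clock"],toC(s["ee_pos"]))
E
```

```text
8.725 [-7.52134542e+01 -1.40189638e-02  2.38434015e+02]
```

View pics/w2c.png

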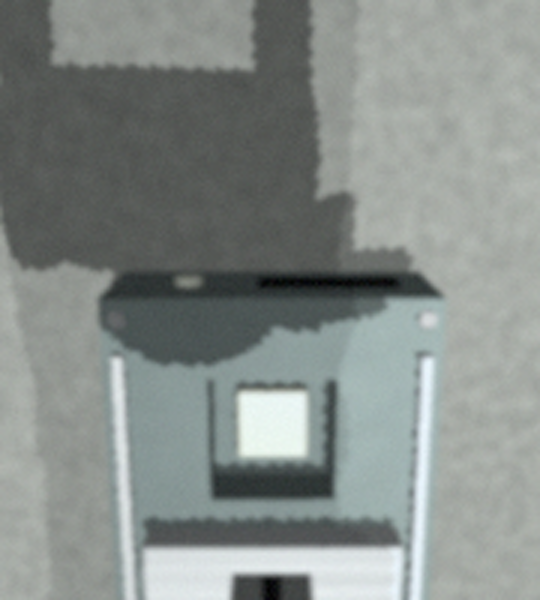

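View pics/w2.png

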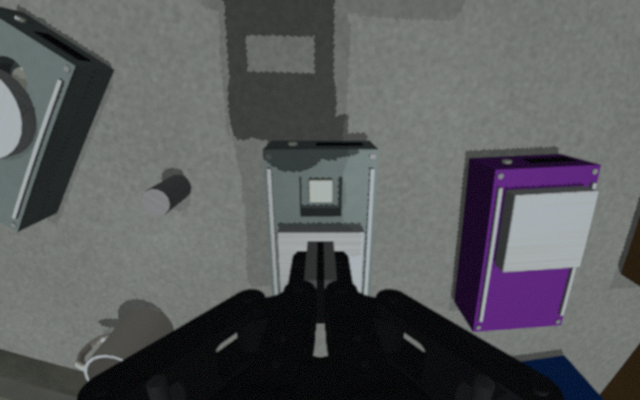

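The well is uncovered. The key spans crop (237,390) to (308,460), the well's far mouth edge is at row 497 and the cover's near edge is at row 546.

```bash
python3 - <<'E'
from h import *
s,c=pickle.load(open("pics/w2.pkl","rb"))
f=lambda L:[(230+(x-1)/3,50+(y-1)/3) for x,y in L]
for n,z,L in(("key",42,[(237,390),(308,390),(308,460),(237,460)]),("wellfar",60,[(211,497),(334,497)]),("wellnearish",60,[(208,382),(336,382)]),("cover",78.5,[(142,546),(401,546)]),("case near",60,[(101,298),(442,298)])):
    P=onz(c,f(L),z,s);Q=np.array([toC(p) for p in P]);print(n,Q.round(1).tolist(),Q.mean(0).round(1))
print(bydepth(c,f([(272,425)]),s))
E
```

```text
key [[-66.7, -13.0, 42.0], [-66.7, 12.8, 42.0], [-39.6, 13.1, 42.0], [-39.6, -13.3, 42.0]] [-53.2  -0.1  42. ]
wellfar [[-32.2, -22.1, 60.0], [-32.1, 21.8, 60.0]] [-32.2  -0.1  60. ]
wellnearish [[-74.7, -22.2, 60.0], [-74.6, 21.6, 60.0]] [-74.6  -0.3  60. ]
cover [[-21.7, -44.8, 78.5], [-21.6, 43.7, 78.5]] [-21.7  -0.5  78.5]
case near [[-103.7, -57.2, 60.0], [-103.6, 56.3, 60.0]] [-103.6   -0.4   60. ]
[[527.31156988 167.909235    43.31380605]]
```

```bash
python3 - <<'E'
from h import *
from rig import bot
q=down(YAW)
def rep(m):
    s=bot.read_state();print(m,round(s["clock"],2),toC(s["ee_pos"]).round(2),s["ft_force"].round(2));return s
X,Y=-53.7,-.2
bot.move_to(C(X,Y,100),q);rep("above")
print(bot.servo_line(C(X,Y,66),speed=60,until_force=6));rep("in")
print(bot.servo_line(C(X,Y,51),speed=12,until_force=9));s=rep("press")
for i in range(3): bot.dwell(.1);rep("hold")
E
```

```text
above 9.4 [-53.19  -0.21 101.02] [ 0.11 -0.79  0.4 ]
False
in 10.12 [-53.58  -0.22  66.1 ] [ 0.49 -0.1  -0.34]
True
press 11.02 [-53.63  -0.2   55.05] [-1.65  0.37  7.06]
hold 11.12 [-53.63  -0.22  55.01] [-2.6  -0.71  7.62]
hold 11.22 [-53.64  -0.19  55.03] [-2.75  0.2   8.12]
hold 11.32 [-53.64  -0.22  55.01] [-1.81 -1.47  6.98]
```

The key bottomed at TCP z=55, which puts the fingertips at 36 mm, its fully-down height. The force is about 7.5 N, above the 5 N spring. I'll hold, release, and then close the cover.

```bash
python3 - <<'E'
from h import *
from rig import bot
q=down(YAW)
def rep(m):
    s=bot.read_state();print(m,round(s["clock"],2),toC(s["ee_pos"]).round(2),s["ft_force"].round(2));return s
X,Y=-53.7,-.2
bot.dwell(1.0);rep("held")
bot.servo_line(C(X,Y,125),speed=80);rep("up")
s=bot.read_state();c=bot.read_camera("wrist");cv2.imwrite("pics/w3.png",c["image"])
bot.servo_line(C(93,0,125),speed=150);rep("over")
print(bot.servo_line(C(93,0,87),speed=50,until_force=4));rep("down")
print(bot.servo_line(C(32,0,87),speed=60,until_force=8));rep("push1")
print(bot.servo_line(C(8,0,87),speed=20,until_force=8));rep("push2")
E
```

```text
held 12.32 [-53.63  -0.21  55.03] [-2.28 -0.96  8.3 ]
up 13.35 [-53.97  -0.2  124.43] [ 0.54 -0.5  -0.3 ]
over 14.53 [9.2610e+01 2.0000e-02 1.2482e+02] [-0.94  0.26  0.38]
False
down 15.43 [ 9.318e+01 -2.000e-02  8.737e+01] [-0.64  0.13 -0.33]
False
push1 16.6 [3.215e+01 3.000e-02 8.704e+01] [ 0.29 -0.43 -0.62]
True
push2 17.33 [ 1.910e+01 -2.000e-02  8.709e+01] [4.01 0.73 2.47]
```

View pics/w3.png

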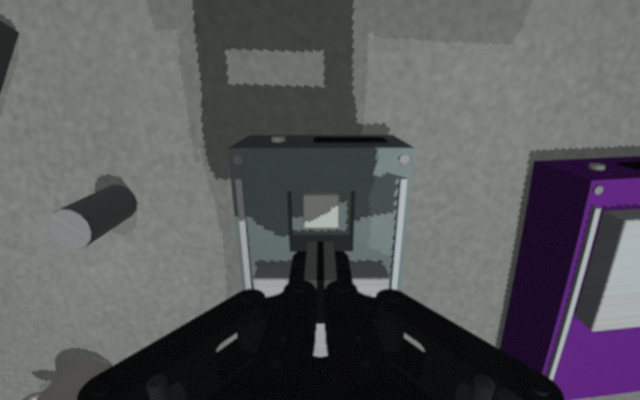

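The third wrist picture shows the key at (321,210), back up in the well. The closing push stopped at 19.1, against a predicted 19.3. I'll withdraw and verify.

```bash
python3 - <<'E'
from h import *
from rig import bot
q=down(YAW)
bot.servo_line(C(30,0,87),speed=60)
bot.servo_line(C(30,0,140),speed=120)
bot.move_to(C(-75,0,240),q);bot.dwell(.2)
s=bot.read_state();c=bot.read_camera("wrist");pickle.dump((s,c),open("pics/w4.pkl","wb"))
im=cv2.convertScaleAbs(c["image"][50:250,230:410],alpha=1.4)
cv2.imwrite("pics/w4c.png",cv2.resize(im,(540,600),interpolation=cv2.INTER_CUBIC))
t=bot.read_camera("side");cv2.imwrite("pics/side4.png",t["image"])
print(s["clock"],toC(s["ee_pos"]),s["ft_force"])
E
```

```text
19.0917 [-7.46408646e+01 -8.61625524e-03  2.38310294e+02] [-0.6229195  -0.07571012 -0.56756568]
```

View pics/w4c.png

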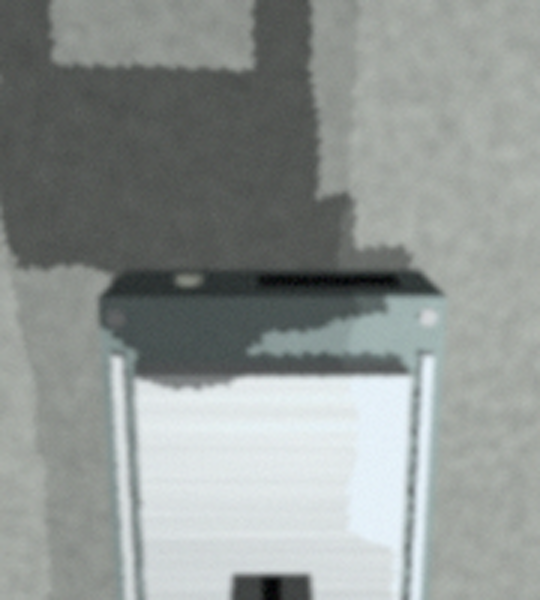

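View pics/side4.png

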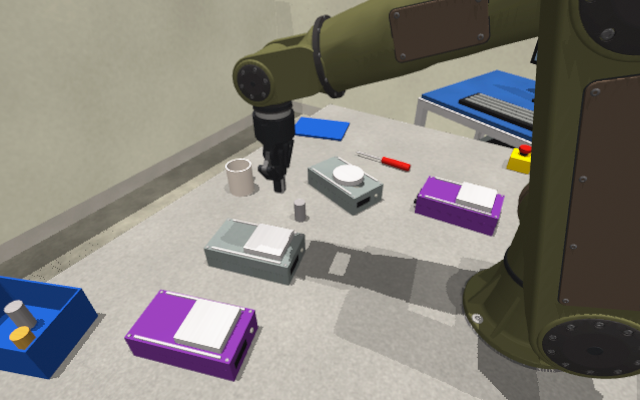

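The cover's near edge is now at crop row 375, over the well, and the other objects in the side view sit where they did before. I'll check the slide value numerically, then hand in.

```bash
python3 - <<'E'
from h import *
from rig import bot
s,c=pickle.load(open("pics/w4.pkl","rb"))
P=onz(c,[(230+(x-1)/3,50+(375-1)/3) for x in(135,411)],78.5,s);x=np.mean([toC(p)[0] for p in P]);print("slide",x-1.3+83)
if abs(x-1.3+83)<3.5: bot.finish_job();print("done")
E
```

```text
slide 0.22227987561235807
the job is handed in; nothing more can be done
done
```

I reset the limiter and handed the job in at about 19 s of the 54 s allowed. The system gave no verdict.

- **Opening the cover:** I pushed it with closed fingers until it hit the end stop. The picture then showed the well fully uncovered and the slide at about 60 mm.
- **Pressing the key:** I held it at the bottom for about 1.3 s at 7–8 N. The fingertips were 36 mm above the bench, which is the key's fully-down height. The picture after release showed the key in view at the centre of the well. I did not measure its height then, and the cover hides it now.
- **Closing the cover:** I pushed it back to the end stop. The last picture puts the slide at about 0.2 mm.
- **Other things on the bench:** The timer, specimen, mug and screwdriver look unmoved by eye in the side view. The arm was clear of everything when I handed in.
- **Disagreement between checks:** The first two fits of the limiter's pose differed by about 5 mm along x (7.8 mm against 5.3 mm for the starting slide). Measuring the open well put the case 1.3 mm from the pose I had used. I corrected for that before pressing the key, and no check failed.

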